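# Feel for the stepped end of two hold-down bars and push them home over a circuit board

## Robot

A 7-joint arm with a two-finger parallel gripper is mounted at the origin on the work surface. World frame = base frame: x ahead of the robot, y to its left, z up, the work surface at z = 0. Lengths are in m, angles in rad, forces in N, time in s.
With the tool pointing down it reaches from about 0.35 to 0.9 m from the base axis. Payload 8.1 kg.
Tool frame: the origin (TCP) lies between the finger pads; the fingertips stand ahead of it and the grasp point (between the pads) is the TCP (arm.nose_length is the z of the fingertips in the tool frame, in m); z points along the fingers, y is the line along which they close (so a half turn about z gives the same grasp; the last joint's range is limited). The gripper opens to 92 mm and grips with 3 to 60 N. Pads are 19 mm wide; open, the fingers measure 130 mm over their backs; the gripper's body (75 mm by 190 mm) begins 47 mm behind the grasp point.
Start: joints at [1.165, 0.434, 0.025, 1.573, -0.012, 1.134, -0.075], TCP at [0.186, -0.597, 0.246] pointing down, gripper open.
Joint ranges: [-2.62, 2.62], [-0.44, 2.09], [-1.27, 1.32], [0.08, 2.57], [-1.32, 4.46], [0.12, 2], [-2.74, 2.74]. Speed limits (rad/s): [2.22, 2.22, 3.01, 3.01, 3.14, 3.14, 3.14].

## Interface

Orientations are given as a rotation vector (axis times angle).
In Python, from cell import sensors, optics, arm gives the robot as it stands.
- The arm moves only by the tool arm_command, never from a script. Its argument "deltas" is one flat list of numbers, 7 for each row, row after row: the turn, a rotation vector about the world's x, y, z as a fraction of full scale, then the shift along the world's x, y, z as a fraction of full scale, then the finger opening in mm, from 0 to 91.8. In form: [wx, wy, wz, dx, dy, dz, fingers, wx, wy, wz, dx, dy, dz, fingers, ...]. A call has 1 to 20 rows; each row is the pose to reach, as a shift and turn from the pose commanded when the call began; what a row does not reach only later rows make up. Full scale, the value 1, is 1 m for a shift and 90 degrees for a turn. A row lasts 1/10 s, in which the tool goes at most 50 mm and 8.59 degrees, less where a joint would pass 70% of its speed; a pose out of reach is approached as far as the arm can. A call with a number of a shift or a turn outside -1 to 1 is refused whole. A call with a gripper value outside its range is refused whole. The fingers move at their own pace and stop on an object; "force" is the grip in N (left out, the last holds). Time passes only in rows, so rows that repeat a pose let the fingers close. It gives the time, the measured TCP pose, the force, the opening and the grip force at its end, in the units of the state.
- sensors.observe(): the state, without advancing time (a new reading comes with each control period).
- optics.get_image(name): name is "scene" or "side" or "wrist"; returns the picture (420x560x3 uint8, blue, green, red); there is no depth.
- optics.calibration(name): a dict with "camera_matrix" (3x3 intrinsics, pixels), "rvec" (rotation vector, rad) and "tvec" (3), from world to camera coordinates, as OpenCV has them. Camera axes: x right, y down, z forward; pixel columns grow to the right and rows downward; lengths in m; the calibration is good to about 2 mm. A picture is of the moment at which its call begins: read the wrist's pose just before it. calibration takes no time and is no camera call; for the wrist camera it gives the pose at the moment of the call.
- arm.sign_off(): hands the job in; it is judged then, once.
The state is a dict: "clock": time; "joints": joint angles; "dq": joint speeds; "joint_efforts": joint torques, N m; "position": TCP position; "ee_rot": TCP orientation; "force": force on the tool from outside, world axes, zero at the start; "ft_torque": the same for the moment, N m; "width": opening from 0.0 (shut) to 1.0 (fully open); "gripper_force": force on a finger pad.
Only numpy, scipy, OpenCV 4.12 (cv2) and the standard library are available. Lean on these libraries where they do the work, as an engineer would, in place of code of your own. Each camera call takes 0.05 s, during which the arm holds its last target. There are 200 camera calls.

## Task

Two aluminium bars hold the circuit board down in its holder: each has to lie flat in its own track, with its deeper-stepped end (the underside is cut away further at one end than at the other) over the board's edge and pushed right up to the stop rail. The bars were left back in the tracks, perhaps the wrong way round, and both ends look alike: press down on the ends to feel which one tips more easily, that is the deeper step; turn a bar end for end if it needs it, and push both home. Never let a bar bear on the board, its edge chips, and leave the other things on the bench where they are.

Things in the scene. Friction and masses are not known exactly. Their poses are not given: they have to be found in the camera images.
- holder: Board holder fixed to the bench, dark steel base 250 x 170 x 12 (x -155 to +95, y +-85). Origin: on the table, on the centre line, below the board's near edge; x runs along both tracks towards the board (roughly away from the robot), z up. Tracks centred at y = +45 (left) and -45 (right), floor 12 above the table.
- stop_rail (a point): Middle of the near face of the stop rail, an aluminium bar across the holder above the board, at x = +19.5 in the holder's frame, from 19 to 40 above the table; its end posts at y = +-75 are 46 high. Axes as the holder's.
- board: Green circuit board on a black carrier, fixed in the holder: x 0 to 78, y +-66 in its own frame, top 16 above the table (4 above the track floor). Origin: on the base top at the middle of its near edge, axes as the holder's. A step passes 2 above it; the foot runs into its edge.
- top_left (a point): Middle of the top face of the left bar, 20 above its underside. Pressed down by a fingertip at the very edge of an end, that end tips down (it falls back when let go): with a step over 27 it sinks 3 mm under about 5 N, with one under 15 it hardly moves at 10 N. Steps within 3 of 23 both fit: then either way round will do.
- top_right (a point): Middle of the top face of the right bar, 20 above its underside. Pressed down by a fingertip at the very edge of an end, that end tips down (it falls back when let go): with a step over 27 it sinks 3 mm under about 5 N, with one under 15 it hardly moves at 10 N. Steps within 3 of 23 both fit: then either way round will do.
- bar_left: Aluminium bar in the left (+y) track: 110 long (own x) x 28 wide x 20 high, 0.15 to 0.21 kg. Origin: centre of its underside. The lowest 6 mm is a dark foot 64 long, fixed 0 to 23 off-centre, so a step 6 high is left under the ends: 46 long for both ends together. Looks and own axes do NOT tell which is longer: drawn afresh for each bar. It starts flat, 25 to 55 short of home.
- bar_right: Aluminium bar in the right (-y) track: 110 long (own x) x 28 wide x 20 high, 0.15 to 0.21 kg. Origin: centre of its underside. The lowest 6 mm is a dark foot 64 long, fixed 0 to 23 off-centre, so a step 6 high is left under the ends: 46 long for both ends together. Looks and own axes do NOT tell which is longer: drawn afresh for each bar. It starts flat, 25 to 55 short of home.
- home_left (a point): Where the left bar's origin lies when home, on the track floor 12 above the table; axes as the holder's (x to the board). Home is with the longer step over the board and that end on the stop rail, 55 ahead (+x); this takes a step of at least 19.5. The track: x -150 to -2 in the holder's frame, 32 wide between black walls 5 thick, 8 high (tops 20 above the table), open at the rear.
- home_right (a point): Where the right bar's origin lies when home, on the track floor 12 above the table; axes as the holder's (x to the board). Home is with the longer step over the board and that end on the stop rail, 55 ahead (+x); this takes a step of at least 19.5. The track: x -150 to -2 in the holder's frame, 32 wide between black walls 5 thick, 8 high (tops 20 above the table), open at the rear.
- tape: Amber tape roll, ring 80 across, 16 high, beside the holder on its right. Origin: centre of its underside. Leave alone.
- reel: Solder reel, 60 across, 38 high, standing beside the holder on its left. Origin: centre of its underside. Leave alone.
- driver: Red screwdriver 160 long lying on the bench to the left. Leave alone.
- tweezers: Steel tweezers 130 long lying on the bench to the right. Leave alone.
- tray: Blue component tray 100 x 160 x 30 on the left. Origin: centre of its underside. Leave alone.
- flux: Jar 44 across, 90 high, on the right. Origin: centre of its underside. Leave alone.
- cup: Black cup 80 across, 90 high, on the left. Origin: centre of its underside. Leave alone.
Things that resemble listed ones, but are neither listed nor needed, are in the scene too. What is shaped like the bar_left but blue, orange or turquoise is not meant.

How it is judged:
By the outcome, as a careful person would: the job done as asked, in the order asked, and still so for the second after the job is handed in, with the robot touching nothing.
It also fails if it takes over 72 s, if anything falls off the work surface, if the arm or the gripper's body presses on something with over 40 N, if the wrist force passes 120 N, or if a joint passes its speed limit or range.

## Working session

There is one attempt and no reset: what is moved stays moved. The work goes in short steps, Python scripts to look and compute and a tool call to move; the robot and the scene stay as the last step left them, time stands still between calls to the robot, and variables do not carry over. Pictures are saved under pics/ and viewed, at most 10 in all, crops included, and the job is handed in when it is done.

Besides the shell and the picture viewer there is one more tool, called after "Emit:" by a JSON object that holds its "name" and its "arguments", one argument or row to a line. arm_command: Moves the arm, as the interface text tells. Its arguments: {"type":"object","properties":{"deltas":{"type":"array","items":{"type":"number"}},"force":{"type":"number"}},"required":["deltas"]}

```bash
mkdir -p pics
python3 - <<'E'
from cell import sensors, optics, arm
import cv2, numpy as np
s=sensors.observe(); print(s); print(arm.nose_length)
for n in ("scene","side"):
    im=optics.get_image(n); cv2.imwrite(f"pics/{n}0.png",im)
    c=optics.calibration(n); R=cv2.Rodrigues(np.array(c["rvec"]))[0]; print(n, -R.T@np.array(c["tvec"]).ravel(), R[2], np.array(c["camera_matrix"])[0])
E
```

```text
{'clock': 0.0, 'joints': array([ 1.16537991,  0.43521407,  0.02498729,  1.57407657, -0.01158589,
        1.13400937, -0.07510056]), 'dq': array([ 0.0011021 , -0.00090079,  0.00076995,  0.00071597, -0.00109313,
       -0.000717  ,  0.0004981 ]), 'joint_efforts': array([ 1.09378521e-03, -6.67838144e+01,  9.86136161e-01, -3.14457321e+01,
       -6.02897652e-02,  4.30510368e-02,  1.27698445e-04]), 'position': array([ 0.18617562, -0.59612931,  0.2449586 ]), 'ee_rot': array([-3.10417490e+00, -4.73499728e-01,  6.17075767e-04]), 'force': array([ 0.03786102, -0.00126281, -0.79103362]), 'ft_torque': array([ 0.01109582, -0.00320885, -0.00096224]), 'gripper_force': 0.0, 'width': 0.997826819999142}
0.019
scene [ 0.92772606 -0.4366196   1.00382187] [-0.33611645  0.38191795 -0.86090906] [385.07868006   0.         280.38346489]
side [-0.03814036  0.60247175  1.01912209] [ 0.45495465 -0.46959887 -0.75663278] [515.97587302   0.         268.23866323]
```

View pics/scene0.png

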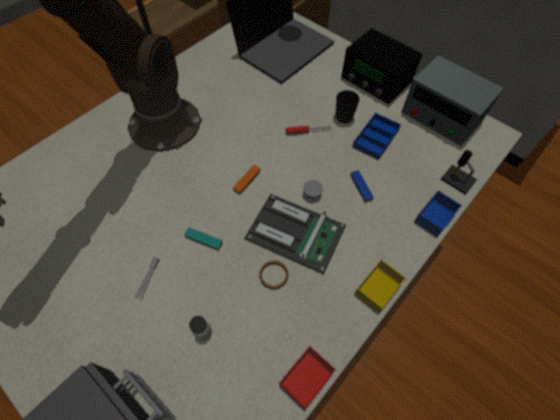

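View pics/side0.png

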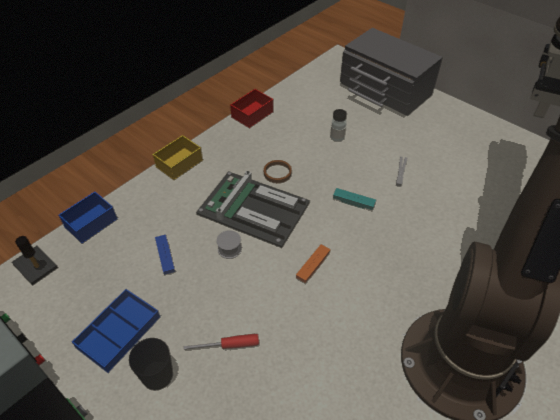

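The holder shows at about (295,233) in scene and (253,208) in side, with both bars in their tracks short of the rail. I'll enlarge both to get the corners.

Run:
```python
import cv2, numpy as np
a=cv2.imread("pics/scene0.png")[185:280,235:355]; b=cv2.imread("pics/side0.png")[163:253,190:315]
a=cv2.resize(a,None,fx=5,fy=5,interpolation=cv2.INTER_CUBIC)[:, :600]
b=cv2.resize(b,None,fx=6,fy=6,interpolation=cv2.INTER_CUBIC)
cv2.imwrite("pics/b.png",cv2.convertScaleAbs(b,alpha=1.6))
```

```text
(no output)
```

View pics/b.png

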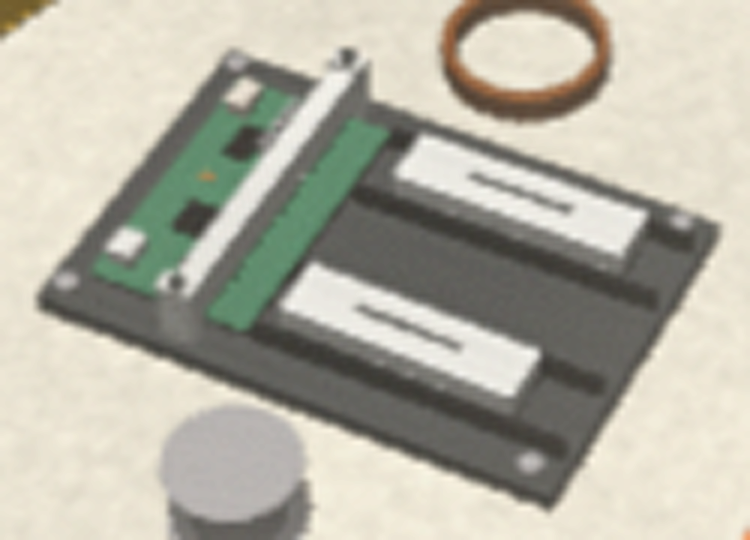

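The side crop shows base corners near (230,50), (40,298), (722,228), (550,498); bars lie with printed strips, about 30–40 mm short of the board. A rough fit now, then a close wrist view.

```bash
cat > h.py <<'E'
import cv2, numpy as np
from scipy.optimize import least_squares
from scipy.spatial.transform import Rotation as Rn
def proj(c,P): return cv2.projectPoints(np.asarray(P,float).reshape(-1,3),np.array(c["rvec"],float),np.array(c["tvec"],float),np.array(c["camera_matrix"]),None)[0][:,0]
def toW(p,L): # p=x,y,yaw ; L holder frame mm -> world m
    L=np.asarray(L,float).reshape(-1,3)/1000; c,s=np.cos(p[2]),np.sin(p[2])
    return np.c_[p[0]+c*L[:,0]-s*L[:,1],p[1]+s*L[:,0]+c*L[:,1],L[:,2]]
def fit(c,L,uv,p0):
    return least_squares(lambda p:(proj(c,toW(p,L))-uv).ravel(),p0)
def ray(c,uv,z):
    K=np.array(c["camera_matrix"]);R=cv2.Rodrigues(np.array(c["rvec"],float))[0];t=np.array(c["tvec"],float).ravel()
    o=-R.T@t;out=[]
    for q in np.reshape(uv,(-1,2)):
        d=R.T@np.linalg.solve(K,[*q,1]);out.append(o+d*(z-o[2])/d[2])
    return np.array(out)
E
python3 - <<'E'
from cell import sensors, optics
from h import *
c=optics.calibration("side")
uv=np.array([[230,50],[40,298],[722,228],[550,498]])/6+[190-.4,163-.4]
r=fit(c,[[95,-85,12],[95,85,12],[-155,-85,12],[-155,85,12]],uv,[.6,-.2,0]); print(r.x,r.fun)
p=r.x
print(toW(p,[[-40,0,0],[-40,45,0],[-40,-45,0]]))
w=optics.calibration("wrist");R=cv2.Rodrigues(np.array(w["rvec"],float))[0]
print("cam",-R.T@np.array(w["tvec"]).ravel(),R[2],w["camera_matrix"]); s=sensors.observe(); print(s["position"],Rn.from_rotvec(s["ee_rot"]).as_matrix())
E
```

```text
[ 0.64519615 -0.00911438  0.27586994] [ 0.22037046 -0.11376762 -0.91975315 -0.25466686  0.24120023 -0.42516043
  0.44498734  0.56805169]
[[ 0.6067086  -0.02000974  0.        ]
 [ 0.59445132  0.02328875  0.        ]
 [ 0.61896589 -0.06330823  0.        ]]
cam [ 0.26703762 -0.57090771  0.38289806] [-0.29751484 -0.09108205 -0.95036255] [[367.58453425   0.         284.72062719]
 [  0.         367.58453425 210.90621589]
 [  0.           0.           1.        ]]
[ 0.18617179 -0.59617484  0.24503764] [[ 9.54540076e-01  2.98082125e-01 -5.38541713e-04]
 [ 2.98082586e-01 -9.54539190e-01  1.30623079e-03]
 [-1.24695119e-04 -1.40737955e-03 -9.99999002e-01]]
```

Emit:
{"name": "arm_command", "arguments": {
  "deltas": [0,0,0,0.03,0.05,0,0,0,0,0,0.334,0.552,0,0,0,0,0,0.334,0.552,0,0,0,0,0,0.334,0.552,0,0,0,0,0,0.334,0.552,0,0,0,0,0,0.334,0.552,0,0,0,0,0,0.334,0.552,0,0,0,0,0,0.334,0.552,0,0,0,0,0,0.334,0.552,0,0,0,0,0,0.334,0.552,0,0,0,0,0,0.334,0.552,0,0,0,0,0,0.334,0.552,0,0,0,0,0,0.334,0.552,0,0,0,0,-0.017,0.334,0.552,0,0,0,0,-0.017,0.334,0.552,0,0,0,0,-0.017,0.334,0.552,0,0]
}}

```text
clock: 1.7
position: [0.5197, -0.0458, 0.2454]
ee_rot: [3.111, 0.431, -0.002]
force: [0.1, 0.4, 1.0]
width: 0.003
gripper_force: 0.0
```

Run:
```python
from cell import sensors, optics
from h import *
s=sensors.observe(); print(s["clock"],s["joints"],s["position"],s["ee_rot"],s["force"],s["width"])
c=optics.calibration("wrist"); im=optics.get_image("wrist")
np.save("c1.npy",c,allow_pickle=True); cv2.imwrite("pics/w1raw.png",im)
cv2.imwrite("pics/w1.png",cv2.convertScaleAbs(cv2.resize(im,(800,600),interpolation=cv2.INTER_CUBIC),alpha=1.4))
```

```text
1.7 [ 0.22997577  0.29144968 -0.30932496  1.80231578  0.10098167  1.06425039
 -1.4119086 ] [ 0.51968546 -0.04583914  0.24539091] [ 3.1113069e+00  4.3080859e-01 -1.8554469e-03] [0.11630957 0.39421172 0.95703453] 0.0031781413932422038
```

View pics/w1.png

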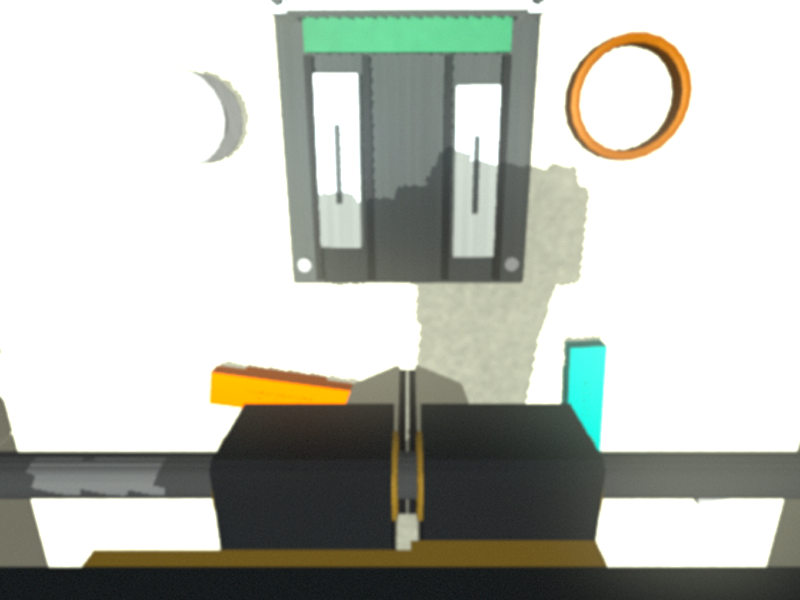

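The wrist view shows base rear corners at (295,281),(523,281), board near edge corners (304,52),(512,52), left bar top (313,72)-(362,247), right bar top (453,84)-(502,257). Refining those corners numerically.

Run:
```python
from h import *
c=np.load("c1.npy",allow_pickle=True).item()
im=cv2.imread("pics/w1raw.png"); g=cv2.cvtColor(im,cv2.COLOR_BGR2GRAY)
pts={"hold":[[295,281],[523,281],[304,52],[512,52]],"L":[[313,72],[357,72],[320,247],[362,247]],"R":[[455,84],[502,84],[453,257],[495,257]]}
q={}
for k,v in pts.items():
    a=(np.array(v,np.float32)+.5)/800*560-.5
    b=cv2.cornerSubPix(g,a.reshape(-1,1,2).copy().astype(np.float32),(4,4),(-1,-1),(3,50,.01))[:,0]
    print(k,a.round(1).tolist(),b.round(1).tolist()); q[k]=np.where(np.linalg.norm(a-b,axis=1)[:,None]<2,b,a)
Hp=[[-155,85,12],[-155,-85,12],[0,66,16],[0,-66,16]]
r=fit(c,Hp,q["hold"],[.645,-.009,.276]);print("holder",r.x,r.fun.round(1));p=r.x;np.save("p.npy",p)
for k,y in(("L",45),("R",-45)):
    W=ray(c,q[k],.032); d=W-[p[0],p[1],0];cs,sn=np.cos(p[2]),np.sin(p[2])
    H=np.c_[cs*d[:,0]+sn*d[:,1],-sn*d[:,0]+cs*d[:,1]]*1000
    print(k,H.round(1).tolist(),H.mean(0).round(1),W.mean(0).round(4), "yaw",p[2]+np.mean([np.arctan2(*(H[0]-H[2])[::-1]),np.arctan2(*(H[1]-H[3])[::-1])]))
print((proj(c,toW(p,[[0,45,12],[19.5,0,40],[-155,0,12]]))))
```

```text
hold [[206.39999389648438, 196.60000610351562], [366.0, 196.60000610351562], [212.60000610351562, 36.20000076293945], [358.20001220703125, 36.20000076293945]] [[205.5, 197.1999969482422], [364.79998779296875, 197.0], [213.10000610351562, 36.79999923706055], [356.1000061035156, 36.099998474121094]]
L [[219.0, 50.20000076293945], [249.8000030517578, 50.20000076293945], [223.8000030517578, 172.8000030517578], [253.1999969482422, 172.8000030517578]] [[218.39999389648438, 50.79999923706055], [250.1999969482422, 50.900001525878906], [223.89999389648438, 172.10000610351562], [252.39999389648438, 172.89999389648438]]
R [[318.29998779296875, 58.599998474121094], [351.20001220703125, 58.599998474121094], [316.8999938964844, 179.8000030517578], [346.3999938964844, 179.8000030517578]] [[318.6000061035156, 59.599998474121094], [350.20001220703125, 58.900001525878906], [316.3999938964844, 179.3000030517578], [345.0, 179.0]]
holder [ 0.64667918 -0.01054916  0.27431507] [-1.   1.   1.4  1.3 -0.2 -1.1 -0.1 -0.5]
L [[-14.2, 59.0], [-14.2, 31.1], [-122.7, 59.8], [-123.4, 32.1]] [-68.6  45.5] [0.5683 0.0147 0.032 ] yaw 0.266112347634491
R [[-21.3, -29.3], [-20.7, -57.2], [-129.9, -30.3], [-129.6, -58.3]] [-75.4 -43.8] [ 0.586  -0.0731  0.032 ] yaw 0.28350470158140717
[[236.53528774  36.31112524]
 [285.57996227   5.84255635]
 [285.36999719 198.30137233]]
```

Emit:
{"name": "arm_command", "arguments": {
  "deltas": [0,0,0,-0.01,0.043,0,0,0,0,0,-0.01,0.043,-0.05,0,0,0,0,-0.01,0.043,-0.1,0,0,0,0,-0.01,0.043,-0.14,0,0,0,0,-0.01,0.043,-0.17,0,0,0,0,-0.01,0.043,-0.185,0,0,0,0,-0.01,0.043,-0.19,0,0,0,0,-0.01,0.043,-0.19,0,0,0,0,-0.01,0.043,-0.19,0]
}}

```text
clock: 2.65
position: [0.5109, -0.0021, 0.0567]
ee_rot: [3.112, 0.431, 0.002]
force: [-0.5, 1.1, -0.2]
width: 0.005
gripper_force: 0.0
```

Run:
```python
from cell import sensors, optics
from h import *
s=sensors.observe(); print(s["clock"],s["joints"],s["position"],s["force"])
c=optics.calibration("wrist"); im=optics.get_image("wrist")
cv2.imwrite("pics/w2.png",cv2.convertScaleAbs(im,alpha=1.4))
```

```text
2.65 [ 0.10579437  0.51723732 -0.27567791  2.0268147   0.23264481  0.62540701
 -1.62060594] [ 0.51093288 -0.00214855  0.05671274] [-0.52204085  1.05783707 -0.24957756]
```

View pics/w2.png

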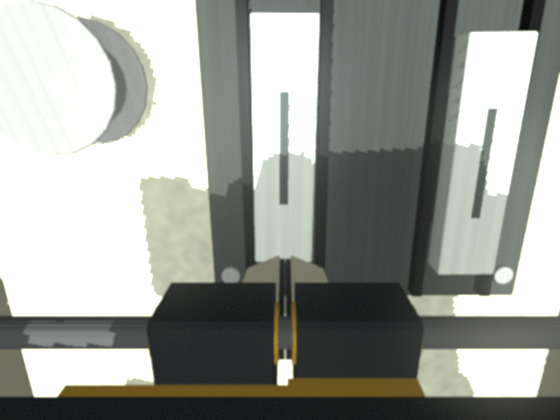

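The fingertips sit over the rear edge of the left bar at (285,260), centred on it. Starting the press.

Emit:
{"name": "arm_command", "arguments": {
  "deltas": [0,0,0,-0.0015,0,-0.003,0,0,0,0,-0.0015,0,-0.006,0,0,0,0,-0.0015,0,-0.006,0,0,0,0,-0.0015,0,-0.006,0]
}}

```text
clock: 3.1
position: [0.5088, -0.0016, 0.0498]
ee_rot: [3.112, 0.432, -0.0]
force: [-1.4, -1.4, 0.9]
width: 0.003
gripper_force: 0.6
```

Emit:
{"name": "arm_command", "arguments": {
  "deltas": [0,0,0,0,0,-0.001,0,0,0,0,0,0,-0.001,0,0,0,0,0,0,-0.001,0]
}}

```text
clock: 3.4
position: [0.5087, -0.0016, 0.0487]
ee_rot: [3.112, 0.432, -0.001]
force: [-1.5, -0.8, 1.0]
width: 0.006
gripper_force: 0.8
```

Emit:
{"name": "arm_command", "arguments": {
  "deltas": [0,0,0,0,0,-0.001,0,0,0,0,0,0,-0.001,0,0,0,0,0,0,-0.001,0]
}}

```text
clock: 3.7
position: [0.5088, -0.0016, 0.0477]
ee_rot: [3.112, 0.432, -0.0]
force: [-1.0, -0.2, 1.2]
width: 0.005
gripper_force: 0.9
```

Run:
```python
from cell import sensors, optics
from h import *
im=optics.get_image("wrist"); a=im[150:350,150:420]
cv2.imwrite("pics/w3.png",cv2.convertScaleAbs(cv2.resize(a,None,fx=2.9,fy=2.9,interpolation=cv2.INTER_CUBIC),alpha=1.6))
print(sensors.observe()["force"])
```

```text
[-1.92783272 -0.19653378  0.93235712]
```

View pics/w3.png

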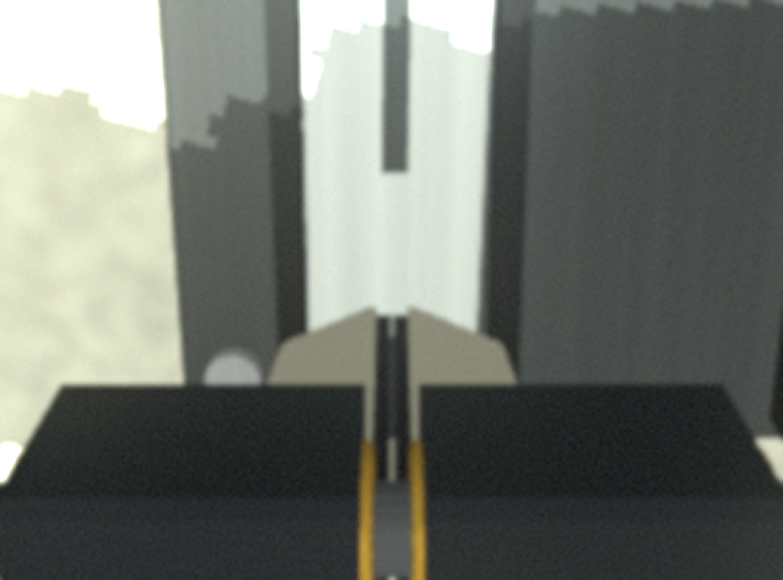

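Emit:
{"name": "arm_command", "arguments": {
  "deltas": [0,0,0,0,0,0.006,0,0,0,0,0.003,0.001,0.008,0,0,0,0,0.003,0.001,0.008,0,0,0,0,0.003,0.001,0.008,0]
}}

```text
clock: 4.15
position: [0.5122, -0.0005, 0.0559]
ee_rot: [-3.112, -0.432, -0.001]
force: [-0.7, -0.2, 0.7]
width: 0.008
gripper_force: 0.0
```

Emit:
{"name": "arm_command", "arguments": {
  "deltas": [0,0,0,0,0,-0.004,0,0,0,0,0,0,-0.006,0,0,0,0,0,0,-0.006,0,0,0,0,0,0,-0.006,0]
}}

```text
clock: 4.55
position: [0.5115, -0.0007, 0.0495]
ee_rot: [3.112, 0.432, -0.001]
force: [-1.3, -0.6, 2.1]
width: 0.007
gripper_force: 1.0
```

Emit:
{"name": "arm_command", "arguments": {
  "deltas": [0,0,0,0,0,-0.001,0,0,0,0,0,0,-0.002,0,0,0,0,0,0,-0.002,0]
}}

```text
clock: 4.85
position: [0.5117, -0.0006, 0.0476]
ee_rot: [3.112, 0.432, -0.0]
force: [-1.5, -1.7, 1.7]
width: 0.007
gripper_force: 1.0
```

Emit:
{"name": "arm_command", "arguments": {
  "deltas": [0,0,0,0,0,0.025,0,0,0,0,0.04,0.011,0.03,0,0,0,0,0.08,0.022,0.03,0,0,0,0,0.114,0.032,0.025,0,0,0,0,0.114,0.032,0.01,0,0,0,0,0.114,0.032,0.006,0,0,0,0,0.114,0.032,0.006,0]
}}

```text
clock: 5.55
position: [0.6241, 0.0309, 0.0525]
ee_rot: [3.112, 0.432, -0.005]
force: [0.2, -0.3, -0.1]
width: 0.006
gripper_force: 0.0
```

Emit:
{"name": "arm_command", "arguments": {
  "deltas": [0,0,0,0,0,-0.002,0,0,0,0,0,0,-0.003,0,0,0,0,0,0,-0.004,0,0,0,0,0,0,-0.004,0]
}}

```text
clock: 5.95
position: [0.6261, 0.0312, 0.0508]
ee_rot: [3.111, 0.432, 0.002]
force: [-2.4, -0.2, 5.7]
width: 0.005
gripper_force: 3.0
```

Emit:
{"name": "arm_command", "arguments": {
  "deltas": [0,0,0,0,0,-0.001,0,0,0,0,0,0,-0.001,0,0,0,0,0,0,-0.001,0]
}}

```text
clock: 6.25
position: [0.6268, 0.0314, 0.0504]
ee_rot: [3.111, 0.432, 0.004]
force: [-1.9, -1.0, 9.4]
width: 0.005
gripper_force: 4.3
```

Left bar: rear end tips easily (2 N), front is rigid (9 N) → needs turning. Now the right bar.

Emit:
{"name": "arm_command", "arguments": {
  "deltas": [0,0,0,0,0,0.025,0,0,0,0,0.01,-0.04,0.03,0,0,0,0,0.018,-0.085,0.03,0,0,0,0,0.018,-0.088,0.02,0,0,0,0,0.018,-0.088,0.01,0,0,0,0,0.018,-0.088,0.007,0,0,0,0,0.018,-0.088,0.007,0]
}}

```text
clock: 6.95
position: [0.6431, -0.0545, 0.055]
ee_rot: [-3.11, -0.436, 0.002]
force: [0.3, 0.7, 0.4]
width: 0.006
gripper_force: 0.0
```

Emit:
{"name": "arm_command", "arguments": {
  "deltas": [0,0,0,0,0,-0.003,0,0,0,0,0,0,-0.005,0,0,0,0,0,0,-0.006,0,0,0,0,0,0,-0.006,0]
}}

```text
clock: 7.35
position: [0.6447, -0.0557, 0.0503]
ee_rot: [-3.111, -0.433, -0.003]
force: [2.5, 1.7, 3.6]
width: 0.004
gripper_force: 2.0
```

Emit:
{"name": "arm_command", "arguments": {
  "deltas": [0,0,0,0,0,-0.001,0,0,0,0,0,0,-0.002,0,0,0,0,0,0,-0.002,0]
}}

```text
clock: 7.65
position: [0.6455, -0.0562, 0.0486]
ee_rot: [3.112, 0.432, 0.005]
force: [4.3, 1.5, 6.0]
width: 0.006
gripper_force: 2.9
```

Emit:
{"name": "arm_command", "arguments": {
  "deltas": [0,0,0,0,0,0.025,0,0,0,0,-0.04,-0.011,0.03,0,0,0,0,-0.08,-0.022,0.03,0,0,0,0,-0.115,-0.033,0.02,0,0,0,0,-0.115,-0.033,0.01,0,0,0,0,-0.115,-0.033,0.008,0,0,0,0,-0.115,-0.033,0.008,0]
}}

```text
clock: 8.35
position: [0.5295, -0.0894, 0.0555]
ee_rot: [-3.111, -0.432, -0.0]
force: [0.3, 0.8, 0.8]
width: 0.009
gripper_force: 0.0
```

Emit:
{"name": "arm_command", "arguments": {
  "deltas": [0,0,0,0,0,-0.004,0,0,0,0,0,0,-0.006,0,0,0,0,0,0,-0.006,0,0,0,0,0,0,-0.006,0]
}}

```text
clock: 8.75
position: [0.5293, -0.0895, 0.0499]
ee_rot: [3.112, 0.433, 0.0]
force: [-1.3, 0.1, 4.4]
width: 0.003
gripper_force: 2.4
```

Emit:
{"name": "arm_command", "arguments": {
  "deltas": [0,0,0,0,0,-0.001,0,0,0,0,0,0,-0.002,0,0,0,0,0,0,-0.002,0]
}}

```text
clock: 9.05
position: [0.5278, -0.0899, 0.0477]
ee_rot: [3.111, 0.432, -0.004]
force: [-4.7, -1.6, 7.2]
width: 0.004
gripper_force: 4.1
```

Both right ends give alike (≈6–7 N at ~3 mm), so its steps are near 23 and either way fits. Left bar: pick up and turn.

Emit:
{"name": "arm_command", "arguments": {
  "deltas": [0,0,0,0,0,0.03,20,0,0,0,0,0,0.06,60,0,0,0,0.015,0.045,0.06,60,0,0,0,0.03,0.09,0.06,60,0,0,0,0.04,0.105,0.05,60,0,0,0,0.04,0.105,0.04,60,0,0,0,0.04,0.105,0.04,60,0,0,0,0.04,0.105,0.04,60]
}}

```text
clock: 9.85
position: [0.5682, 0.0139, 0.0873]
ee_rot: [3.111, 0.43, -0.002]
force: [-0.7, 0.1, 0.1]
width: 0.63
gripper_force: 0.0
```

Run:
```python
from cell import sensors, optics
from h import *
s=sensors.observe(); print(s["joints"],s["position"],s["ee_rot"],s["width"])
c=optics.calibration("wrist"); im=optics.get_image("wrist"); np.save("c4.npy",c,allow_pickle=True)
cv2.imwrite("pics/w4raw.png",im)
p=np.load("p.npy"); print(proj(c,toW(p,[[0,45,12],[-69,29,20],[-69,61,20],[-69,24,20],[-69,66,20],[-14,59,32],[-14,31,32],[-124,59.5,32],[-124,31.5,32]])).round(1).tolist())
cv2.imwrite("pics/w4.png",cv2.convertScaleAbs(cv2.resize(im,(800,600),interpolation=cv2.INTER_CUBIC),alpha=1.6))
```

```text
[ 0.09251324  0.54453852 -0.29547125  1.86128189  0.21971537  0.76895251
 -1.61783243] [0.56819863 0.01390058 0.0872938 ] [ 3.11128576e+00  4.29766070e-01 -2.45546502e-03] 0.6301504064588173
[[284.8, 119.7], [311.4, 238.5], [258.3, 238.5], [319.7, 238.5], [250.0, 238.5], [258.1, 150.1], [311.5, 150.1], [261.4, 328.5], [306.8, 328.4]]
```

View pics/w4.png

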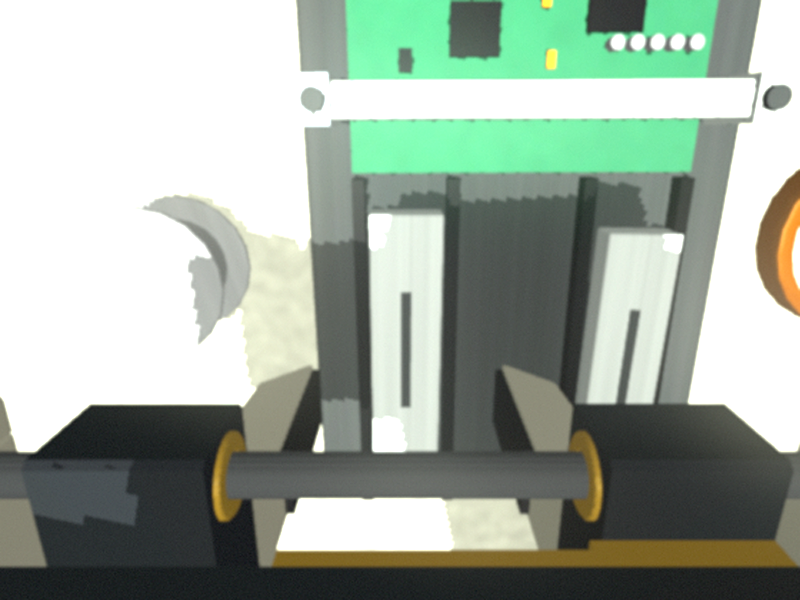

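The wrist view shows the left bar (370–445, from 212) centred in its track and between the fingers, with rail at y≈100 and board edge at y≈172. Descend and grip.

Emit:
{"name": "arm_command", "arguments": {
  "deltas": [0,0,0,0,0,-0.02,50,0,0,0,0,0,-0.035,50,0,0,0,0,0,-0.042,50,0,0,0,0,0,-0.045,50,0,0,0,0,0,-0.045,50,0,0,0,0,0,-0.045,15,0,0,0,0,0,-0.045,15,0,0,0,0,0,-0.045,15,0,0,0,0,0,-0.045,15,0,0,0,0,0,-0.045,15],
  "force": 35
}}

```text
clock: 10.9
position: [0.5691, 0.0154, 0.0431]
ee_rot: [3.112, 0.432, 0.001]
force: [0.1, -1.0, 3.6]
width: 0.301
gripper_force: 35.0
```

Emit:
{"name": "arm_command", "arguments": {
  "deltas": [0,0,0,0,0,0.01,15,0,0,0,0,0,0.03,15,0,0,0,0,0,0.06,15,0,0,0,0,0,0.08,15,0,0,0,0,0,0.08,15]
}}

```text
clock: 11.4
position: [0.5705, 0.0158, 0.1259]
ee_rot: [3.112, 0.432, 0.008]
force: [-0.1, -0.2, -2.0]
width: 0.294
gripper_force: 35.0
```

Emit:
{"name": "arm_command", "arguments": {
  "deltas": [0,0,0.09,0,0,0,15,0,0,0.18,0,0,0,15,0,0,0.27,0,0,0,15,0,0,0.36,0,0,0,15,0,0,0.45,0,0,0,15,0,0,0.54,0,0,0,15,0,0,0.63,0,0,0,15,0,0,0.72,0,0,0,15,0,0,0.81,0,0,0,15,0,0,0.9,0,0,0,15,0,0,1,0,0,0,15,0,0,1,0,0,0,15,0,0,1,0,0,0,15]
}}

```text
clock: 12.7
position: [0.5684, 0.0153, 0.1221]
ee_rot: [-1.899, -2.501, 0.001]
force: [0.4, 0.1, -2.0]
width: 0.297
gripper_force: 35.0
```

Run:
```python
from cell import sensors
s=sensors.observe(); print(s["clock"],s["joints"],s["position"],s["ee_rot"],s["width"],s["force"])
```

```text
12.7 [ 0.37229283  0.58316004 -0.70789154  1.80900878  0.46455224  0.92372802
 -0.26987365] [0.5683672  0.01528531 0.12208178] [-1.89908022e+00 -2.50115192e+00  6.72196873e-04] 0.296716605755534 [ 0.35782224  0.10843465 -2.01200152]
```

Emit:
{"name": "arm_command", "arguments": {
  "deltas": [0,0,0.09,0,0,0,15,0,0,0.18,0,0,0,15,0,0,0.27,0,0,0,15,0,0,0.36,0,0,0,15,0,0,0.45,0,0,0,15,0,0,0.54,0,0,0,15,0,0,0.63,0,0,0,15,0,0,0.72,0,0,0,15,0,0,0.81,0,0,0,15,0,0,0.9,0,0,0,15,0,0,1,0,0,0,15,0,0,1,0,0,0,15,0,0,1,0,0,0,15,0,0,1,0,0,0,15]
}}

```text
clock: 14.1
position: [0.5688, 0.0155, 0.1227]
ee_rot: [0.425, -3.112, 0.0]
force: [0.4, 0.9, -2.8]
width: 0.298
gripper_force: 35.0
```

Run:
```python
from cell import sensors, optics
from h import *
s=sensors.observe(); print(s["clock"],s["joints"],s["position"],s["ee_rot"],s["width"]); r=s["ee_rot"];print("yaw",2*np.arctan2(r[1],r[0]), "tool axes",Rn.from_rotvec(r).as_matrix().round(4).tolist())
p=np.load("p.npy");d=s["position"][:2]-p[:2];cs,sn=np.cos(p[2]),np.sin(p[2]);print("holder",cs*d[0]+sn*d[1],-sn*d[0]+cs*d[1],p[2]+np.pi)
```

```text
14.1 [ 0.57950023  0.73756573 -1.0838006   1.79231095  0.73844649  1.08216007
  1.0681291 ] [0.56877503 0.01546633 0.12266619] [ 4.25221941e-01 -3.11248561e+00  1.90100199e-04] 0.29752651834050864
yaw -2.870037561372722 tool axes [[-0.9634, -0.2682, -0.0002], [-0.2682, 0.9634, -0.0001], [0.0002, -0.0001, -1.0]]
holder -0.06794411466400894 0.046146064770966666 3.4159077206155333
```

Run:
```python
from h import *
c=np.load("c4.npy",allow_pickle=True).item(); g=cv2.cvtColor(cv2.imread("pics/w4raw.png"),cv2.COLOR_BGR2GRAY)
print(list(zip(range(242,328),g[126:132,242:328].mean(0).astype(int))))
p=np.load("p.npy");cs,sn=np.cos(p[2]),np.sin(p[2])
for z in (.02,.012):
  W=ray(c,[[247.5,129],[256.5,129],[311.5,129],[321,129]],z)[:,:2]-p[:2]; print(z,np.c_[W@[cs,sn],W@[-sn,cs]].round(4).tolist())
```

```text
[(242, np.int64(97)), (243, np.int64(96)), (244, np.int64(95)), (245, np.int64(89)), (246, np.int64(79)), (247, np.int64(72)), (248, np.int64(70)), (249, np.int64(70)), (250, np.int64(70)), (251, np.int64(70)), (252, np.int64(70)), (253, np.int64(68)), (254, np.int64(64)), (255, np.int64(60)), (256, np.int64(64)), (257, np.int64(78)), (258, np.int64(90)), (259, np.int64(94)), (260, np.int64(95)), (261, np.int64(95)), (262, np.int64(95)), (263, np.int64(95)), (264, np.int64(94)), (265, np.int64(94)), (266, np.int64(94)), (267, np.int64(93)), (268, np.int64(93)), (269, np.int64(93)), (270, np.int64(92)), (271, np.int64(92)), (272, np.int64(93)), (273, np.int64(92)), (274, np.int64(93)), (275, np.int64(93)), (276, np.int64(93)), (277, np.int64(93)), (278, np.int64(92)), (279, np.int64(93)), (280, np.int64(93)), (281, np.int64(92)), (282, np.int64(92)), (283, np.int64(92)), (284, np.int64(91)), (285, np.int64(92)), (286, np.int64(93)), (287, np.int64(92)), (288, np.int64(92)), (289, np.int64(92)), (290, np.int64(92)), (291, np.int64(92)), (292, np.int64(92)), (293, np.int64(91)), (294, n
[... 171 characters left out ...]
nt64(89)), (303, np.int64(89)), (304, np.int64(90)), (305, np.int64(90)), (306, np.int64(89)), (307, np.int64(90)), (308, np.int64(90)), (309, np.int64(90)), (310, np.int64(90)), (311, np.int64(83)), (312, np.int64(68)), (313, np.int64(60)), (314, np.int64(62)), (315, np.int64(63)), (316, np.int64(63)), (317, np.int64(62)), (318, np.int64(63)), (319, np.int64(62)), (320, np.int64(63)), (321, np.int64(67)), (322, np.int64(78)), (323, np.int64(87)), (324, np.int64(89)), (325, np.int64(89)), (326, np.int64(89)), (327, np.int64(88))]
0.02 [[-0.0043, 0.0654], [-0.0043, 0.0605], [-0.0043, 0.0304], [-0.0043, 0.0252]]
0.012 [[-0.0051, 0.0662], [-0.0051, 0.0611], [-0.0051, 0.0298], [-0.0051, 0.0244]]
```

Emit:
{"name": "arm_command", "arguments": {
  "deltas": [0,0,0.002,0,-0.0007,-0.03,15,0,0,0.002,0,-0.0007,-0.055,15,0,0,0.002,0,-0.0007,-0.066,15,0,0,0.002,0,-0.0007,-0.068,15,0,0,0.002,0,-0.0007,-0.068,15,0,0,0.002,0,-0.0007,-0.068,15]
}}

```text
clock: 14.7
position: [0.5696, 0.0151, 0.0559]
ee_rot: [-0.436, 3.109, 0.0]
force: [0.2, -0.1, -1.9]
width: 0.3
gripper_force: 35.0
```

```bash
cat >> h.py <<'E'
def state(s):
    p=np.load("p.npy");d=s["position"][:2]-p[:2];cs,sn=np.cos(p[2]),np.sin(p[2]);r=s["ee_rot"]
    print("t %.2f holder x %.1f y %.1f z %.1f yawerr %.4f"%(s["clock"],1e3*(cs*d[0]+sn*d[1]),1e3*(-sn*d[0]+cs*d[1]),1e3*s["position"][2],(2*np.arctan2(r[1],r[0])-p[2]+1.57)%np.pi-1.57),s["force"].round(1),s["width"])
E
python3 - <<'E'
from cell import sensors
from h import *
state(sensors.observe())
E
```

```text
t 14.70 holder x -67.3 y 45.6 z 55.9 yawerr 0.0044 [ 0.2 -0.1 -1.9] 0.29954340001582236
```

Emit:
{"name": "arm_command", "arguments": {
  "deltas": [0,0,-0.002,0,0,-0.004,15,0,0,-0.002,0,0,-0.007,15,0,0,-0.002,0,0,-0.01,15,0,0,-0.002,0,0,-0.012,15,0,0,-0.002,0,0,-0.012,15,0,0,-0.002,0,0,-0.012,15]
}}

```text
clock: 15.3
position: [0.5688, 0.0146, 0.0431]
ee_rot: [-0.432, 3.112, -0.001]
force: [-2.6, -1.9, 5.4]
width: 0.303
gripper_force: 35.0
```

Run:
```python
from cell import sensors
from h import *
state(sensors.observe())
```

```text
t 15.30 holder x -68.1 y 45.3 z 43.1 yawerr 0.0016 [-2.6 -1.9  5.4] 0.3026723054472577
```

Emit:
{"name": "arm_command", "arguments": {
  "deltas": [0,0,0,0,0,0,50,0,0,0,0,0,0,50,0,0,0,0,0,0,50,0,0,0,0,0,0.03,50,0,0,0,0,0,0.07,50,0,0,0,0.04,-0.03,0.11,0,0,0,0,0.08,-0.04,0.15,0,0,0,0,0.1,-0.04,0.17,0,0,0,0,0.1,-0.04,0.17,0,0,0,0,0.1,-0.04,0.17,0]
}}

```text
clock: 16.3
position: [0.6693, -0.0248, 0.2129]
ee_rot: [-0.431, 3.111, 0.001]
force: [-0.7, 0.2, -0.9]
width: 0.158
gripper_force: 0.0
```

Run:
```python
from cell import sensors, optics
from h import *
state(sensors.observe())
c=optics.calibration("wrist"); im=optics.get_image("wrist"); np.save("c5.npy",c,allow_pickle=True)
cv2.imwrite("pics/w5raw.png",im)
cv2.imwrite("pics/w5.png",cv2.convertScaleAbs(cv2.resize(im,(800,600),interpolation=cv2.INTER_CUBIC),alpha=1.5))
```

```text
t 16.30 holder x 17.9 y -19.9 z 212.9 yawerr 0.0013 [-0.7  0.2 -0.9] 0.15792328891895055
```

View pics/w5.png

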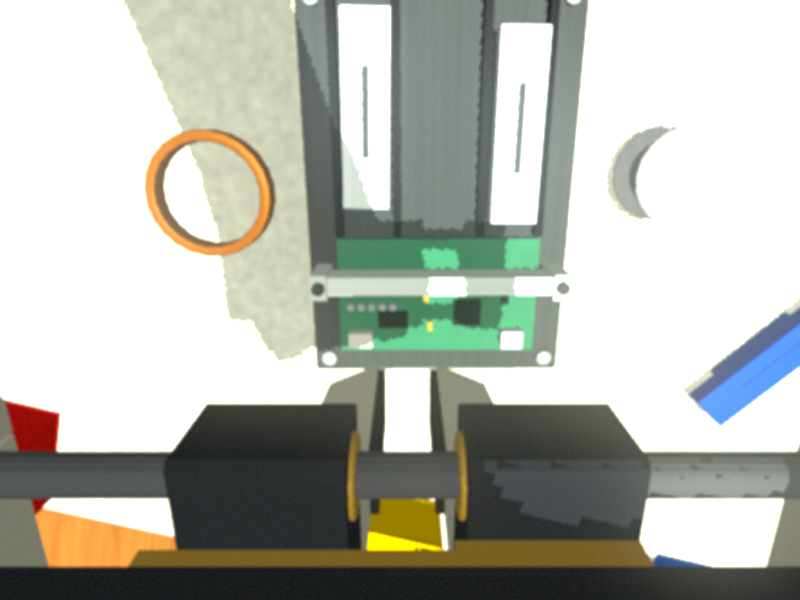

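The picture (seen from the board side) shows the left bar lying flat in its track at (490–552, 24–223) and the right bar at (338–391, 5–209), both short of the board edge at y≈238.

Run:
```python
from h import *
c=np.load("c5.npy",allow_pickle=True).item();p=np.load("p.npy");cs,sn=np.cos(p[2]),np.sin(p[2])
f=lambda v:(np.array(v,float)+.5)*.7-.5
def H(v,z):
    W=ray(c,f(v),z)[:,:2]-p[:2];return (np.c_[W@[cs,sn],W@[-sn,cs]]*1e3).round(1).tolist()
print("L",H([[526,24],[514,223],[490,223],[537,223]],.032));print("R",H([[365,5],[366,209],[343,209],[390,209]],.032));print("board",H([[337,238],[541,238]],.016),"rail top near",H([[440,270]],.04))
```

```text
L [[-121.6, 45.2], [-12.9, 45.6], [-12.9, 31.0], [-12.9, 59.6]]
R [[-130.8, -42.3], [-21.4, -44.3], [-21.4, -58.2], [-21.4, -29.8]]
board [[-0.5, -64.7], [-0.5, 66.9]] rail top near [[14.5, 0.6]]
```

Quick repeat test of the right bar with equal overlap, to be sure before pushing.

Emit:
{"name": "arm_command", "arguments": {
  "deltas": [0,0,0,-0.026,-0.032,0,0,0,0,0,-0.026,-0.032,-0.05,0,0,0,0,-0.026,-0.032,-0.1,0,0,0,0,-0.026,-0.032,-0.14,0,0,0,0,-0.026,-0.032,-0.155,0,0,0,0,-0.026,-0.032,-0.157,0,0,0,0,-0.026,-0.032,-0.157,0,0,0,0,-0.026,-0.032,-0.157,0]
}}

```text
clock: 17.15
position: [0.644, -0.0566, 0.058]
ee_rot: [-0.432, 3.109, -0.0]
force: [0.8, 1.1, 1.2]
width: 0.005
gripper_force: 0.0
```

Run:
```python
from cell import sensors
from h import *
state(sensors.observe())
```

```text
t 17.15 holder x -15.1 y -43.6 z 58.0 yawerr 0.0020 [0.8 1.1 1.2] 0.005374032071878378
```

Emit:
{"name": "arm_command", "arguments": {
  "deltas": [0,0,0,-0.001,0,-0.005,0,0,0,0,-0.001,0,-0.008,0,0,0,0,-0.001,0,-0.01,0,0,0,0,-0.001,0,-0.01,0,0,0,0,-0.001,0,-0.01,0]
}}

```text
clock: 17.65
position: [0.6438, -0.0566, 0.0473]
ee_rot: [-0.431, 3.107, 0.001]
force: [4.3, 0.7, 4.5]
width: 0.001
gripper_force: 3.1
```

Run:
```python
from cell import sensors, optics
from h import *
for i in range(4): optics.get_image("wrist"); state(sensors.observe())
```

```text
t 17.70 holder x -15.3 y -43.6 z 47.3 yawerr 0.0016 [4.5 2.4 5.2] 0.0031806894938440607
t 17.75 holder x -15.3 y -43.6 z 47.3 yawerr 0.0016 [3.7 1.3 6. ] 0.002332766700838367
t 17.80 holder x -15.3 y -43.6 z 47.3 yawerr 0.0017 [3.7 0.7 5.5] 0.0037904296204069854
t 17.85 holder x -15.3 y -43.6 z 47.3 yawerr 0.0016 [4.4 1.2 5.3] 0.007950972044006206
```

Emit:
{"name": "arm_command", "arguments": {
  "deltas": [0,0,0,0,0,0.025,0,0,0,0,-0.04,-0.011,0.03,0,0,0,0,-0.08,-0.022,0.03,0,0,0,0,-0.115,-0.033,0.02,0,0,0,0,-0.115,-0.033,0.01,0,0,0,0,-0.115,-0.033,0.01,0,0,0,0,-0.115,-0.033,0.01,0]
}}

```text
clock: 18.55
position: [0.5278, -0.09, 0.0561]
ee_rot: [-0.432, 3.111, 0.0]
force: [0.1, 0.3, -0.1]
width: 0.004
gripper_force: 0.0
```

Run:
```python
from cell import sensors
from h import *
state(sensors.observe())
```

```text
t 18.55 holder x -136.0 y -44.3 z 56.1 yawerr 0.0017 [ 0.1  0.3 -0.1] 0.0037239262686954958
```

Emit:
{"name": "arm_command", "arguments": {
  "deltas": [0,0,0,0,0,-0.004,0,0,0,0,0,0,-0.007,0,0,0,0,0,0,-0.009,0,0,0,0,0,0,-0.009,0,0,0,0,0,0,-0.009,0]
}}

```text
clock: 19.05
position: [0.5266, -0.0901, 0.0467]
ee_rot: [0.433, -3.11, 0.001]
force: [-3.9, -1.0, 6.3]
width: 0.003
gripper_force: 3.3
```

Run:
```python
from cell import sensors, optics
from h import *
for i in range(4): optics.get_image("wrist"); state(sensors.observe())
```

```text
t 19.10 holder x -137.1 y -44.0 z 46.8 yawerr 0.0021 [-4.7 -1.2  6.1] 0.004720271809046186
t 19.15 holder x -137.1 y -44.0 z 46.8 yawerr 0.0021 [-3.6 -0.4  6.4] 0.006999663701219779
t 19.20 holder x -137.0 y -44.0 z 46.8 yawerr 0.0021 [-4.8 -1.6  6. ] 0.00603460317785468
t 19.25 holder x -137.0 y -44.0 z 46.8 yawerr 0.0021 [-4.4 -1.1  6.5] 0.008143737188225003
```

Both ends alike again (5.5 vs 6.2 N). Right bar stays; position behind it and push.

Emit:
{"name": "arm_command", "arguments": {
  "deltas": [0,0,0,0,0,0.015,0,0,0,0,-0.009,-0.003,0.02,0,0,0,0,-0.018,-0.005,0.02,0,0,0,0,-0.018,-0.005,0.01,0,0,0,0,-0.018,-0.005,0,0,0,0,0,-0.018,-0.005,-0.004,0,0,0,0,-0.018,-0.005,-0.004,0,0,0,0,-0.018,-0.005,-0.004,0]
}}

```text
clock: 20.05
position: [0.5089, -0.0949, 0.0424]
ee_rot: [0.433, -3.111, -0.001]
force: [-0.2, 0.2, 0.1]
width: 0.002
gripper_force: 0.0
```

Run:
```python
from cell import sensors, optics
from h import *
state(sensors.observe())
```

```text
t 20.05 holder x -155.5 y -43.9 z 42.4 yawerr 0.0020 [-0.2  0.2  0.1] 0.001560136297713404
```

Emit:
{"name": "arm_command", "arguments": {
  "deltas": [0,0,0,0.0046,0.0013,0,0,0,0,0,0.0092,0.0026,0,0,0,0,0,0.0138,0.0039,0,0,0,0,0,0.0184,0.0052,0,0,0,0,0,0.023,0.0065,0,0,0,0,0,0.0276,0.0078,0,0,0,0,0,0.0322,0.0091,0,0,0,0,0,0.0368,0.0104,0,0,0,0,0,0.0414,0.0117,0,0,0,0,0,0.0462,0.013,0,0,0,0,0,0.0462,0.013,0,0,0,0,0,0.0462,0.013,0,0]
}}

```text
clock: 21.25
position: [0.5554, -0.0821, 0.0428]
ee_rot: [-0.432, 3.111, 0.001]
force: [-0.1, 0.2, 0.1]
width: 0.003
gripper_force: 0.0
```

Run:
```python
from cell import sensors, optics
from h import *
state(sensors.observe())
```

```text
t 21.25 holder x -107.2 y -44.1 z 42.8 yawerr 0.0018 [-0.1  0.2  0.1] 0.003423324797846727
```

Emit:
{"name": "arm_command", "arguments": {
  "deltas": [0,0,0,0.0015,0.0004,0,0,0,0,0,0.003,0.0008,0,0,0,0,0,0.0045,0.0012,0,0,0,0,0,0.0058,0.0016,0,0,0,0,0,0.0058,0.0016,0,0]
}}

```text
clock: 21.75
position: [0.5611, -0.0806, 0.0427]
ee_rot: [-0.432, 3.111, 0.0]
force: [-0.9, 0.4, 0.5]
width: 0.004
gripper_force: 0.1
```

Run:
```python
from cell import sensors, optics
from h import *
state(sensors.observe())
c=optics.calibration("wrist"); im=optics.get_image("wrist"); np.save("c6.npy",c,allow_pickle=True)
cv2.imwrite("pics/w6raw.png",im)
im2=optics.get_image("side")[163:253,190:315]
a=cv2.resize(im,(480,360)); b=cv2.resize(im2,(480,346//1),interpolation=cv2.INTER_CUBIC)[:240]
b=cv2.resize(im2,(320,230),interpolation=cv2.INTER_CUBIC); o=np.zeros((360,800,3),np.uint8); o[:,:480]=a; o[:230,480:]=b
cv2.imwrite("pics/w6.png",cv2.convertScaleAbs(o,alpha=1.5))
```

```text
t 21.75 holder x -101.4 y -44.3 z 42.7 yawerr 0.0017 [-0.9  0.4  0.5] 0.0035984525968376455
```

View pics/w6.png

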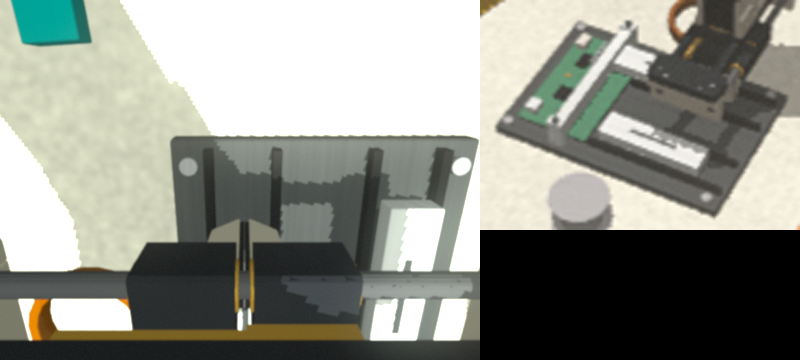

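The side crop shows the right bar pushed almost onto the rail (gap near (617,50)); the left one waits. Nudge on until the force rises.

Emit:
{"name": "arm_command", "arguments": {
  "deltas": [0,0,0,0.001,0.0003,0,0,0,0,0,0.001,0.0003,0,0,0,0,0,0.001,0.0003,0,0]
}}

```text
clock: 22.15
position: [0.5614, -0.0806, 0.0426]
ee_rot: [0.432, -3.111, 0.0]
force: [-3.4, -1.0, 2.3]
width: 0.006
gripper_force: 1.8
```

Emit:
{"name": "arm_command", "arguments": {
  "deltas": [0,0,0,0.001,0.0003,0,0,0,0,0,0.001,0.0003,0,0,0,0,0,0.001,0.0003,0,0]
}}

```text
clock: 22.45
position: [0.5615, -0.0805, 0.0425]
ee_rot: [0.432, -3.109, 0.001]
force: [-6.1, -1.9, 5.2]
width: 0.004
gripper_force: 3.7
```

Emit:
{"name": "arm_command", "arguments": {
  "deltas": [0,0,0,0.001,0.0003,0,0,0,0,0,0.001,0.0003,0,0,0,0,0,0.001,0.0003,0,0]
}}

```text
clock: 22.75
position: [0.5615, -0.0805, 0.0424]
ee_rot: [0.432, -3.107, 0.002]
force: [-10.5, -4.1, 7.2]
width: 0.003
gripper_force: 5.5
```

Emit:
{"name": "arm_command", "arguments": {
  "deltas": [0,0,0,-0.006,-0.002,0,0,0,0,0,-0.02,-0.006,0.01,0,0,0,0,-0.04,-0.01,0.04,0,0,0,0,-0.069,0.03,0.06,0,0,0,0,-0.069,0.074,0.05,0,0,0,0,-0.069,0.074,0.02,0,0,0,0,-0.069,0.074,0.005,0,0,0,0,-0.069,0.074,0,0,0,0,0,-0.069,0.074,0,0,0,0,0,-0.069,0.074,0,0]
}}

```text
clock: 23.75
position: [0.4952, -0.0064, 0.0432]
ee_rot: [-0.43, 3.112, 0.0]
force: [-1.4, -0.7, 0.4]
width: 0.002
gripper_force: 0.0
```

Run:
```python
from cell import sensors, optics
from h import *
state(sensors.observe())
```

```text
t 23.75 holder x -144.7 y 45.1 z 43.2 yawerr 0.0003 [-1.4 -0.7  0.4] 0.0017009629579815178
```

Emit:
{"name": "arm_command", "arguments": {
  "deltas": [0,0,0,0.0045,0.0013,0,0,0,0,0,0.009,0.0026,0,0,0,0,0,0.0135,0.0038,0,0,0,0,0,0.018,0.0051,0,0,0,0,0,0.0225,0.0064,0,0,0,0,0,0.027,0.0076,0,0,0,0,0,0.031,0.0088,0,0,0,0,0,0.035,0.0099,0,0,0,0,0,0.037,0.0104,0,0,0,0,0,0.0385,0.0108,0,0,0,0,0,0.04,0.0112,0,0,0,0,0,0.04,0.0112,0,0,0,0,0,0.04,0.0112,0,0]
}}

```text
clock: 25.05
position: [0.5351, 0.0054, 0.0428]
ee_rot: [-0.432, 3.111, 0.0]
force: [-0.4, -0.0, 0.6]
width: 0.004
gripper_force: 0.0
```

Run:
```python
from cell import sensors, optics
from h import *
state(sensors.observe())
```

```text
t 25.05 holder x -103.1 y 45.6 z 42.8 yawerr 0.0016 [-0.4 -0.   0.6] 0.00445859565326198
```

Emit:
{"name": "arm_command", "arguments": {
  "deltas": [0,0,0,0.001,0.0003,0,0,0,0,0,0.002,0.0006,0,0,0,0,0,0.002,0.0006,0,0,0,0,0,0.002,0.0006,0,0]
}}

```text
clock: 25.45
position: [0.5367, 0.0059, 0.0427]
ee_rot: [0.432, -3.111, 0.0]
force: [-2.5, 0.2, 1.5]
width: 0.004
gripper_force: 1.3
```

Emit:
{"name": "arm_command", "arguments": {
  "deltas": [0,0,0,0.001,0.0003,0,0,0,0,0,0.001,0.0003,0,0,0,0,0,0.001,0.0003,0,0]
}}

```text
clock: 25.75
position: [0.5367, 0.0059, 0.0426]
ee_rot: [0.432, -3.11, 0.001]
force: [-6.3, -2.3, 4.0]
width: 0.005
gripper_force: 3.3
```

Emit:
{"name": "arm_command", "arguments": {
  "deltas": [0,0,0,0.001,0.0003,0,0,0,0,0,0.001,0.0003,0,0,0,0,0,0.001,0.0003,0,0]
}}

```text
clock: 26.05
position: [0.5368, 0.0059, 0.0424]
ee_rot: [0.432, -3.108, 0.002]
force: [-9.7, -3.2, 7.1]
width: 0.005
gripper_force: 5.0
```

Run:
```python
from cell import sensors, optics
from h import *
state(sensors.observe())
```

```text
t 26.05 holder x -101.3 y 45.6 z 42.4 yawerr 0.0019 [-9.7 -3.2  7.1] 0.004916866765135295
```

Both stop at the same depth, so both are on the rail. Retreat and check.

Emit:
{"name": "arm_command", "arguments": {
  "deltas": [0,0,0,-0.006,-0.002,0,0,0,0,0,-0.02,-0.006,0.01,0,0,0,0,-0.02,-0.006,0.06,0,0,0,0,-0.01,-0.006,0.1,0,0,0,0,0.03,-0.01,0.13,0,0,0,0,0.07,-0.01,0.15,0,0,0,0,0.11,-0.01,0.17,0,0,0,0,0.15,-0.01,0.17,0,0,0,0,0.18,-0.01,0.17,0,0,0,0,0.18,-0.01,0.17,0,0,0,0,0.18,-0.01,0.17,0]
}}

```text
clock: 27.15
position: [0.7184, -0.0029, 0.213]
ee_rot: [-0.433, 3.112, 0.002]
force: [-0.7, 0.3, 0.4]
width: 0.002
gripper_force: 0.0
```

Run:
```python
from cell import sensors, optics
from h import *
state(sensors.observe())
c=optics.calibration("wrist"); im=optics.get_image("wrist"); np.save("c7.npy",c,allow_pickle=True)
a=cv2.convertScaleAbs(cv2.resize(im[:290],None,fx=1.4,fy=1.4,interpolation=cv2.INTER_CUBIC),alpha=1.2)
cv2.imwrite("pics/w7.png",a); print(a.shape)
```

```text
t 27.15 holder x 71.1 y -12.1 z 213.0 yawerr 0.0021 [-0.7  0.3  0.4] 0.002147480664839842
(406, 784, 3)
```

View pics/w7.png

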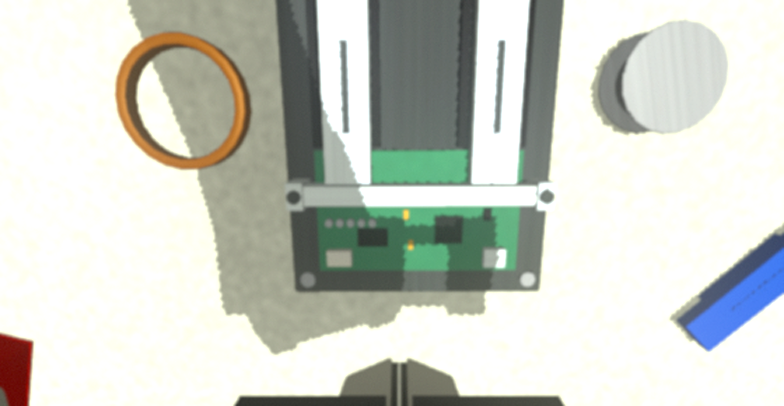

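The picture shows both bars flat, straight in their tracks, running over the board's edge (y≈150) up to the rail at y≈184, with no gap. The tape and the reel stand where they were, and the robot is clear of everything.

```bash
python3 -c "
from cell import arm
print(arm.sign_off())"
```

```text
the job is handed in; nothing more can be done
None
```

I turned the left bar end for end and left the right bar as it was, because both its ends tipped alike. Both bars are pushed up to the stop rail with no visible gap, and the job was handed in with the clock at about 27 s.

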